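# Load the solvent drawer

## Robot

A 6-joint arm with a two-finger parallel gripper is mounted at the origin on the work surface. World frame = base frame: x ahead of the robot, y to its left, z up, the work surface at z = 0. Lengths are in m, angles in degrees, forces in N, time in s.
With the tool pointing down it reaches from about 0.4 to 0.825 m from the base axis. Payload 7 kg.
Tool frame: the origin (TCP) lies on the centre line of the jaws, within the pads' length; the fingertips stand 19 mm ahead of it and the grasp point (between the pads) is the TCP (r.tips_ahead is the distance from the TCP to the fingertips, in m); z points along the fingers, y is the line along which they close (so a half turn about z gives the same grasp; the last joint's range is limited). The gripper opens to 88 mm and grips with 3 to 60 N. Pads are 19 mm wide; open, the fingers measure 130 mm over their backs; the gripper's body (78 mm by 193 mm) begins 47 mm behind the grasp point.
Start: joints at [-55.399, 20.546, 0.682, 0, -70.136, -16.507], TCP at [0.21, -0.642, 0.246] pointing down, gripper open.
Joint ranges: [-176.03, 176.03], [-82.01, 121.73], [-58.28, 71.71], [-173.87, 95.51], [-174.79, -0.11], [-173.66, 173.66]. Speed limits (degrees/s): [136.94, 136.94, 172.46, 180, 180, 180].

## Interface

Orientations are given as [roll, pitch, yaw] about the fixed x, y, z axes, in that order (R = Rz(yaw) Ry(pitch) Rx(roll)).
In Python, from plant import r, viewer, close_job gives the robot as it stands. The module is installed in compiled form; this text tells all that it offers.
- The arm moves only by the tool arm_command, never from a script. Its arguments are lists of equal length, an entry for each row: "travel": the shift along the world's x, y, z scaled (see below), a list of three; "delta_rot": the turn, a rotation vector about the world's x, y, z scaled (see below), a list of three. In form: {"travel": [[dx, dy, dz], ...], "delta_rot": [[rx, ry, rz], ...]}. A call has 1 to 20 rows; each row is the pose to reach, as a shift and turn from the pose commanded when the call began; what a row does not reach only later rows make up. The controller multiplies each number of a shift by 0.5 m and each number of a turn by 90 degrees. A row lasts 1/8 s, in which the tool goes at most 62.5 mm and 10.7 degrees, less where a joint would pass 70% of its speed; a pose out of reach is approached as far as the arm can. A call with a number of a shift or a turn outside -1 to 1 is refused whole. A call with a gripper value outside its range is refused whole. "grip" is the opening, from 0 (shut) to 1 (fully open), set as the call begins (left out, the last holds). The fingers move at their own pace and stop on an object; "newtons" is the grip in N (left out, the last holds). Time passes only in rows, so rows that repeat a pose let the fingers close. It gives the time, the measured TCP pose, the force, the opening and the grip force at its end, in the units of the state.
- r.get_state(): the state, without advancing time (a new reading comes with each control period).
- viewer.capture(name): name is "scene" or "top" or "wrist"; returns a dict with "img" (400x640x3 uint8, red, green, blue), "camera_matrix" (3x3 intrinsics, pixels), "R" (3x3) and "t" (3): a world point X has camera coordinates R X + t; the wrist camera has in their place "mount" (4x4, takes a point from camera to tool coordinates, whose origin is the TCP and whose axes are the flange's). Camera axes: x right, y down, z forward; pixel columns grow to the right and rows downward; lengths in m; the calibration is good to about 2 mm. The wrist camera is an equidistant fisheye: a pixel r from the principal point sees the ray r / f radians off the axis. A picture is of the moment at which its call begins: read the wrist's pose just before it. There is no depth.
- close_job(): hands the job in; it is judged then, once.
The state is a dict: "time_s": time; "joints": joint angles; "qd": joint speeds; "joint_torque": joint torques, N m; "tcp_pos": TCP position; "eef_rot": TCP orientation; "contact_force": force on the tool from outside, world axes, zero at the start; "moment": the same for the moment, N m; "gripper_width": finger opening in m; "gripper_force": force on a finger pad.
Only numpy, scipy, OpenCV 4.12 (cv2) and the standard library are available. Lean on these libraries where they do the work, as an engineer would, in place of code of your own. Each camera call takes 0.05 s, during which the arm holds its last target. There are 200 camera calls.

## Task

Pull the drawer of the chromatography unit smoothly all the way out to its stop, then take the taller of the two amber bottles from the bench and set it down gently, upright, in the drawer's empty front bay, beside the jar. Leave the drawer fully out, keep the jar standing, and do not disturb the short bottle or the beaker.

Things in the scene. Friction and masses are not known exactly. Their poses are not given: they have to be found in the camera images.
- drawer (a joint): sliding drawer of the cream instrument unit; 0 = shut, grows as it is pulled out, 0.165 m = its stop. It slides level along the unit's -x axis with a little friction (a few N) and stays where it is left. It may start up to 15 mm open
- unit: cream instrument, fixed, 240 wide x 290 deep x 220 high. Origin: on the bench under the centre of the shut drawer's face; x points into the unit, away from the handle; z up. Drawer front: 236 wide, 45 to 115 mm high. From 116 mm up the housing overhangs this face by 20 mm (to unit x = -20 mm): no room for a vertical tool at the shut handle; lean it 30-45 degrees, fingers down and into the unit
- handle (a point): centre of the drawer's steel bar handle (moves with it): a level round bar 12 mm thick, 120 mm long along the unit's y, 50 mm in front of the drawer face, 88 mm above the bench, on a 10 mm round arm near each end (52 mm from the middle). 44 mm gap between bar and face. Axes as the unit's
- bay (a point): centre of the floor of the empty front bay (unit +y half of the drawer), moving with the drawer; 51 mm above the bench. Bay 92 mm (unit x) by 101 mm (unit y), open above when out; walls 30 mm high over its floor, drawer front panel 64 mm. 116.5 mm behind the handle in unit x; at the stop, 78 mm in front of the upper housing. Axes as the unit's
- tall_bottle: the taller amber bottle, orange cap; 150 mm high in all, body 68 mm diameter up to 98 mm, sloping shoulder to 120 mm, cap 44 mm diameter from 122 to 150 mm. About 0.35 kg. Origin: centre of its underside, z up through the cap
- short_bottle: bystander: the shorter amber bottle, same body diameter (68 mm) and cap, only 100 mm high. Origin: centre of its underside
- jar: bystander: small closed glass jar, 54 mm diameter, 58 mm high, standing loose in the drawer's other front bay (-y half). Origin: centre of its underside, z up
- beaker: bystander: empty glass beaker, 74 mm diameter at the rim, 86 mm high, on the bench. Origin: centre of its underside

How it is judged (in metres and radians):
On the way, in this order (a step that is already met when the one before it is completed fails the run):
1. the drawer is pulled out to its stop (within 8 mm), the tall bottle not yet in it (value of joint drawer above 0.157 m and horizontal distance between tall_bottle and bay above 0.08 m), for 0.2 s.
2. the tall bottle stands in the empty bay of the open drawer (value of joint drawer above 0.157 m and x of tall_bottle in the frame of bay between -0.025 and 0.025 m and y of tall_bottle in the frame of bay between -0.03 and 0.03 m and z of tall_bottle in the frame of bay between -0.004 and 0.006 m and angle between tall_bottle's own z axis and vertical below 0.1 rad), for 0.2 s.
At the end, for the whole second after the job is handed in: Drawer within 8 mm of its stop; tall bottle at rest on the empty bay's floor (within 25 mm of its centre along unit x, 30 mm along y, 6 mm in height), upright within 0.1 rad; jar, short bottle and beaker upright within 0.15 rad, the last two within 30 mm of where they were (all of step 2 and linear speed of tall_bottle below 0.02 m/s and angular speed of tall_bottle below 0.2 rad/s and angle between each of jar, short_bottle, beaker's own z axis and vertical below 0.15 rad and distance of each of short_bottle, beaker from where it was at the start of the episode below 0.03 m); the robot touches nothing.
It fails at once if the drawer is jerked (faster than 0.6 m/s) (velocity of joint drawer above 0.6 m/s).
It fails at once if the tall bottle is dropped into the drawer (faster than 0.45 m/s within 30 mm of the bay's floor) (linear speed of tall_bottle above 0.45 m/s and horizontal distance between tall_bottle and bay below 0.06 m and z of tall_bottle in the frame of bay below 0.03 m).
It fails at once if the tall bottle is pressed hard on the drawer (over 80 N) (contact force between tall_bottle and unit above 80 N).
It fails at once if the jar is tipped (over 0.5 rad) (angle between jar's own z axis and vertical above 0.5 rad).
It fails at once if the short bottle or the beaker is pushed (over 30 mm) (distance of any of short_bottle, beaker from where it was at the start of the episode above 0.03 m).
It also fails if it takes over 56 s, if anything falls off the work surface, if the arm or the gripper's body presses on something with over 40 N, if the wrist force passes 120 N, or if a joint passes its speed limit or range.

## Working session

There is one attempt and no reset: what is moved stays moved. The work goes in short steps, Python scripts to look and compute and a tool call to move; the robot and the scene stay as the last step left them, time stands still between calls to the robot, and variables do not carry over. Pictures are saved under pics/ and viewed, at most 10 in all, crops included, and the job is handed in when it is done.

Besides the shell and the picture viewer there is one more tool, called after "Emit:" as a command line: name --argument value ..., lists and objects as JSON in quotes. arm_command: Moves the arm, as the interface text tells. Shifts and turns lie within -1 to 1; 1 stands for 0.5 m of shift or 90 degrees of turn. Its arguments: {"type":"object","properties":{"travel":{"type":"array"},"delta_rot":{"type":"array"},"grip":{"type":"number"},"newtons":{"type":"number"}},"required":["travel","delta_rot"]}

```bash
mkdir -p pics; python3 - <<'E'
from plant import r, viewer
import cv2, numpy as np, pickle
s=r.get_state(); print(s['time_s'],s['tcp_pos'],s['eef_rot'],s['gripper_width'])
d={}
for n in ['scene','top']:
    c=viewer.capture(n); d[n]=c; cv2.imwrite(f'pics/{n}0.png',c['img'][:,:,::-1])
    print(n,c['camera_matrix'],c['R'],c['t'])
pickle.dump(d,open('cams.pkl','wb'))
E
```

```text
0.0 [ 0.20947338 -0.64120051  0.24462668] [ 1.79906076e+02 -7.02466804e-03 -1.61914426e+02] 0.08790682594501258
scene [[362.78175657   0.         311.22631579]
 [  0.         362.78175657 207.39109452]
 [  0.           0.           1.        ]] [[ 0.40606996  0.91365881 -0.01829674]
 [ 0.50628694 -0.24159406 -0.82783202]
 [-0.7607764   0.32689431 -0.56067761]] [-0.12689008 -0.19981616  1.31881806]
top [[505.1084423    0.         322.07717016]
 [  0.         505.1084423  200.77044316]
 [  0.           0.           1.        ]] [[-0.01210209 -0.99991568  0.0047081 ]
 [-0.99577838  0.0116233  -0.09105117]
 [ 0.09098877 -0.00579013 -0.99583509]] [-0.09105057  0.54715762  1.2764886 ]
```

View pics/scene0.png

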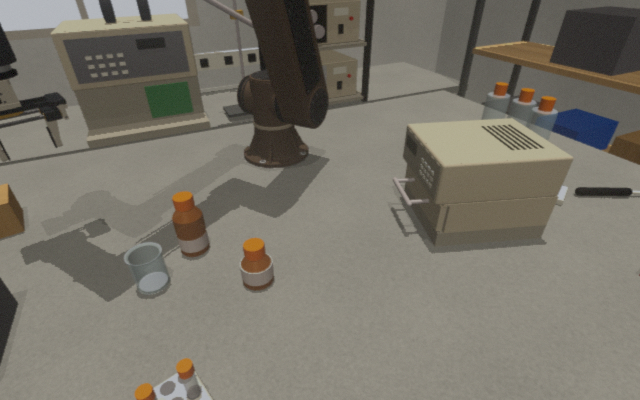

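View pics/top0.png

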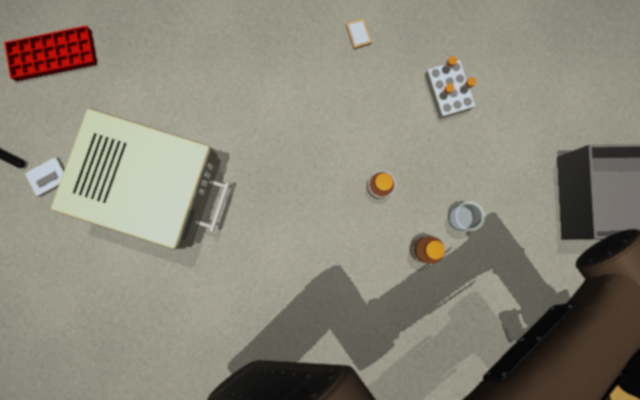

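The scene view shows the tall bottle (cap 184,200), short bottle (254,247), beaker (148,268) and the handle at about (403,192). In the top view the unit's roof corners are near (90,108), (211,148), (178,247) and (52,208). The handle bar runs (228,183) to (212,230), and the tall cap is at (432,250). I'll zoom in for precise points.

```bash
python3 - <<'E'
import pickle,cv2,numpy as np
d=pickle.load(open('cams.pkl','rb'))
t=d['top']['img'][:,:,::-1]; s=d['scene']['img'][:,:,::-1]
a=cv2.resize(t[100:260,40:240],None,fx=4,fy=3.75,interpolation=cv2.INTER_CUBIC)
def ticks(a,x0,y0,fx,fy):
    for x in range(-(-x0//20)*20,int(x0+a.shape[1]/fx),20):
        cv2.putText(a,str(x),(int((x-x0)*fx),10),0,.35,(0,0,255)); cv2.line(a,(int((x-x0+.5)*fx),12),(int((x-x0+.5)*fx),18),(0,0,255))
    for y in range(-(-y0//20)*20,int(y0+a.shape[0]/fy),20):
        cv2.putText(a,str(y),(0,int((y-y0+.5)*fy)),0,.35,(0,0,255)); cv2.line(a,(25,int((y-y0+.5)*fy)),(32,int((y-y0+.5)*fy)),(0,0,255))
    return a
cv2.imwrite('pics/cropA.png',ticks(a,40,100,4,3.75))
b=cv2.resize(s[110:250,380:580],None,fx=4,fy=4,interpolation=cv2.INTER_CUBIC)
cv2.imwrite('pics/cropB.png',ticks(b,380,110,4,4))
# orange caps
for n in d:
    im=d[n]['img']; h=cv2.cvtColor(im,cv2.COLOR_RGB2HSV)
    m=((h[...,0]>5)&(h[...,0]<20)&(h[...,1]>200)&(h[...,2]>150)).astype(np.uint8)
    k,l,st,c=cv2.connectedComponentsWithStats(m)
    for i in range(1,k):
        if st[i,4]>40: print(n,st[i],c[i].round(1))
E
```

```text
scene [173 193  18   9 105] [181.5 196.8]
scene [244 239  19  12 134] [253.  244.4]
top [427 241  16  13  48] [437. 245.]
```

View pics/cropA.png

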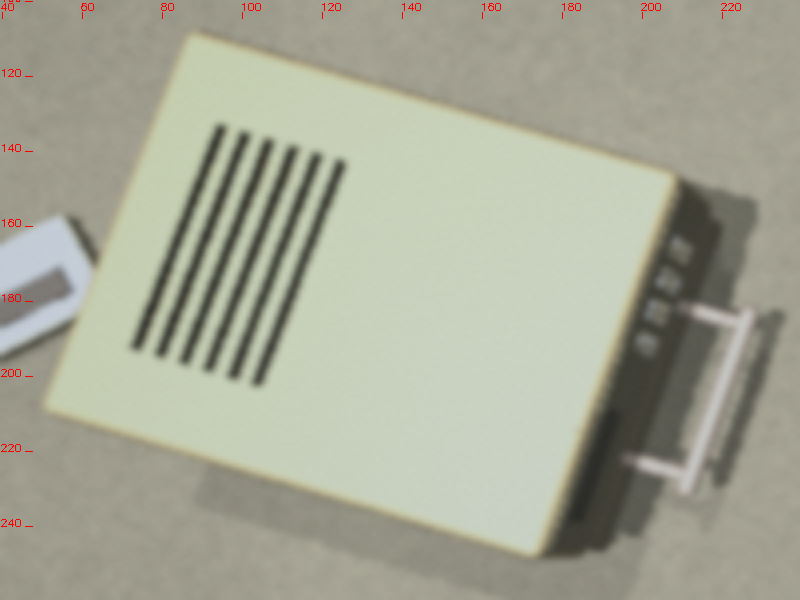

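View pics/cropB.png

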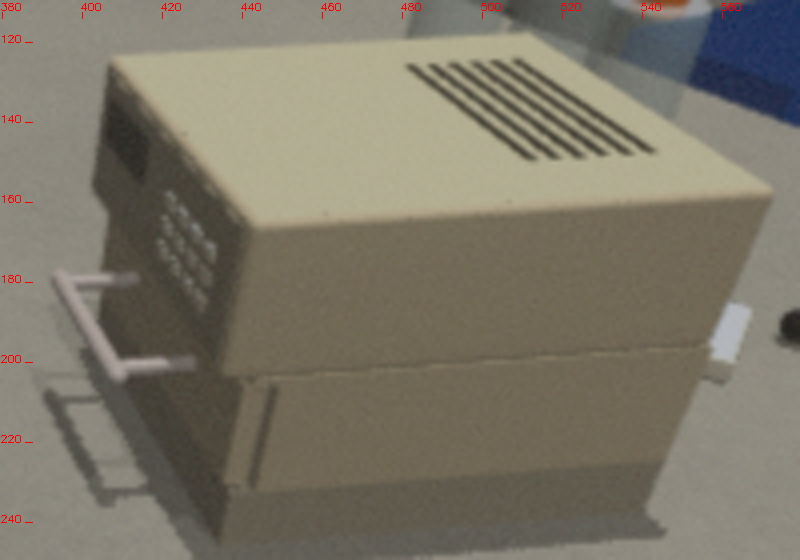

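Top crop: roof corners at (87,108), (209,147), (175,248) and (51,208), bar ends at (227,183) and (212,230). Scene crop: roof corners at (407,126), (443,167) and (572,157), bar ends at (394.6,178.4) and (410,203.6). Next I'll fit the unit pose and the caps.

```bash
cat > h.py <<'E'
import pickle,cv2,numpy as np
from scipy.optimize import least_squares
d=pickle.load(open('cams.pkl','rb'))
def P(n,X):
    c=d[n]; X=np.atleast_2d(X)@c['R'].T+c['t']; p=X@c['camera_matrix'].T; return p[:,:2]/p[:,2:]
def U2W(p,q):
    c,s=np.cos(p[2]),np.sin(p[2]); q=np.atleast_2d(q); return np.c_[p[0]+c*q[:,0]-s*q[:,1],p[1]+s*q[:,0]+c*q[:,1],q[:,2]]
E
python3 - <<'E'
from h import *
A=lambda x,y:(40+(x+.5)/4-.5,100+(y+.5)/3.75-.5)
B=lambda x,y:(380+(x+.5)/4-.5,110+(y+.5)/4-.5)
top=np.array([A(679,177),A(540,556),A(190,33),A(44,408),A(746,313),A(687,488)])
sc=np.array([B(110,64),B(254,228),B(530,35),B(771,189),B(60,275),B(121,376)])
# unit +y is towards robot (-world x). p: x,y,yaw,drawer,depthback
def pts(p): # far(-y), near(+y)
    h=-.05-p[3]
    return {'f-':[-.02,-.12,.22],'f+':[-.02,.12,.22],'b-':[p[4],-.12,.22],'b+':[p[4],.12,.22],'h-':[h,-.06,.088],'h+':[h,.06,.088]}
def res(p,full=False):
    q=pts(p); W=lambda ks:U2W(p,np.array([q[k] for k in ks]))
    # which scene corner is which: scene right/near camera => larger world x (unit -y)
    e1=P('top',W(['f-','f+','b-','b+','h-','h+']))-top
    e2=P('scene',W(['f+','f-','b+','b-','h+','h-']))-sc
    return np.r_[e1.ravel(),e2.ravel()]
s=least_squares(res,[.6,.3,1.4,.0,.28],loss='soft_l1'); print(s.x,np.degrees(s.x[2])); print(res(s.x).reshape(-1,2).round(1))
np.save('unit.npy',s.x)
p=s.x;print('handle',U2W(p,[-.05-p[3],0,.088]),'bay@stop',U2W(p,[-.05-.165+.1165,.0535,.051]))
# caps
masks={}
for n in d:
    h=cv2.cvtColor(d[n]['img'],cv2.COLOR_RGB2HSV)
    m=((h[...,0]>4)&(h[...,0]<22)&(h[...,1]>170)&(h[...,2]>90)).astype(np.uint8)
    k,l,st,c=cv2.connectedComponentsWithStats(m)
    print(n,[(list(st[i]),c[i].round(1).tolist()) for i in range(1,k) if st[i,4]>60])
E
```

```text
[0.54671213 0.20682454 1.25134095 0.00366419 0.26526791] 71.6965551805959
[[ 0.4 -1.6]
 [-0.5  1.3]
 [ 1.  -1.6]
 [-0.3  1. ]
 [ 0.4 -0.1]
 [-0.5 -0.2]
 [-0.5 -2.9]
 [ 0.2 -1.5]
 [-0.9 -1.4]
 [ 1.7 -0.1]
 [ 0.3  0.7]
 [-0.4  0.1]]
handle [[0.52985892 0.1558754  0.088     ]] bay@stop [[0.464985   0.13010964 0.051     ]]
scene [([np.int32(495), np.int32(82), np.int32(13), np.int32(13), np.int32(120)], [500.9, 88.2]), ([np.int32(521), np.int32(88), np.int32(13), np.int32(14), np.int32(140)], [526.6, 94.3]), ([np.int32(540), np.int32(96), np.int32(16), np.int32(15), np.int32(169)], [547.1, 103.2]), ([np.int32(173), np.int32(192), np.int32(21), np.int32(21), np.int32(322)], [182.7, 201.3]), ([np.int32(244), np.int32(238), np.int32(20), np.int32(23), np.int32(362)], [253.4, 248.7]), ([np.int32(177), np.int32(359), np.int32(15), np.int32(19), np.int32(195)], [183.8, 367.0]), ([np.int32(135), np.int32(384), np.int32(17), np.int32(16), np.int32(209)], [143.2, 391.7])]
top [([np.int32(375), np.int32(173), np.int32(18), np.int32(19), np.int32(264)], [383.3, 182.2]), ([np.int32(419), np.int32(239), np.int32(25), np.int32(23), np.int32(410)], [432.0, 251.0])]
```

```bash
python3 - <<'E'
from h import *
t=d['top']['img'][:,:,::-1]; s=d['scene']['img'][:,:,::-1]
b=np.hstack([cv2.resize(t[170:270,360:500],(490,350),interpolation=cv2.INTER_CUBIC)[:, :400],cv2.resize(s[185:305,115:285],(400,282),interpolation=cv2.INTER_CUBIC)[:282].repeat(1,0) if 0 else cv2.copyMakeBorder(cv2.resize(s[185:265,165:285],(400,267),interpolation=cv2.INTER_CUBIC),0,83,0,0,0)])
cv2.imwrite('pics/cropC.png',b)
E
```

```text
(no output)
```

View pics/cropC.png

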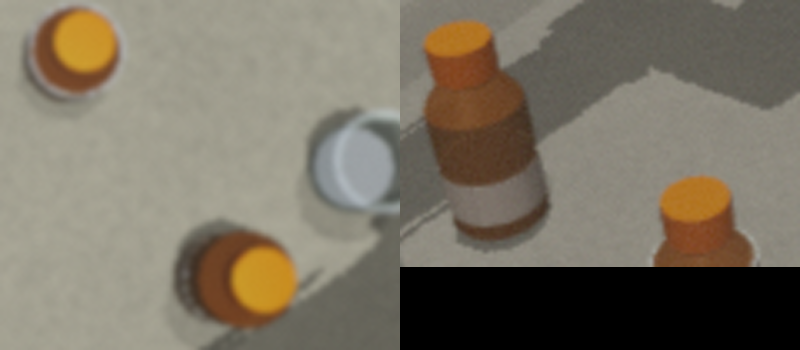

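Crop C: the tall cap's top disc is centred at (264,280) in the top half and (460,39) in the scene half, and the short cap at (85,42) and (696,200). Both bottles are upright, and the beaker sits to the right of the tall one.

```bash
cat >> h.py <<'E'
def tri(z,obs):
    f=lambda q:np.concatenate([P(n,[q[0],q[1],z])[0]-np.array(o) for n,o in obs.items()])
    s=least_squares(f,[.5,-.2]); return s.x.round(4),s.fun.round(1)
E
python3 - <<'E'
from h import *
print('tall',tri(.15,{'top':(435,249.6),'scene':(182.6,196.3)}))
print('short',tri(.10,{'top':(383.9,181.6),'scene':(253.4,244.5)}))
print('beaker',tri(.086,{'top':(468,215),'scene':(144.5,256)}))
from scipy.spatial.transform import Rotation as R
from plant import r
s=r.get_state(); print(R.from_euler('xyz',s['eef_rot'],degrees=True).as_matrix().round(3))
p=np.load('unit.npy'); ux=np.array([np.cos(p[2]),np.sin(p[2]),0]); uy=np.array([-ux[1],ux[0],0])
print(ux,uy)
E
```

```text
tall (array([ 0.4191, -0.3557]), array([-0.3, -0.4, -0.4, -0.6]))
short (array([ 0.5857, -0.2483]), array([-0. , -0.5, -0.2, -0.7]))
beaker (array([ 0.505 , -0.4555]), array([ 0.3, -1.5, -0.3, -2. ]))
[[-0.951 -0.31  -0.001]
 [-0.31   0.951  0.001]
 [ 0.     0.001 -1.   ]]
[0.31404954 0.9494066  0.        ] [-0.9494066   0.31404954  0.        ]
```

```bash
cat >> h.py <<'E'
from scipy.spatial.transform import Rotation as Rn
p=np.load('unit.npy'); ux=np.array([np.cos(p[2]),np.sin(p[2]),0]); uz=np.array([0,0,1.]); uy=np.cross(uz,ux)
a=np.radians(40); n=np.cos(a)*ux+np.sin(a)*uz; t=np.sin(a)*ux-np.cos(a)*uz
bar=U2W(p,[-.05-p[3],0,.088])[0]
def cmd(p0,R0,p1,R1): print('travel',((p1-p0)/.5).round(4).tolist(),'rot',((R1*R0.inv()).as_rotvec()/(np.pi/2)).round(4).tolist())
E
python3 - <<'E'
from h import *
from plant import r
R0=Rn.from_euler('xyz',r.get_state()['eef_rot'],degrees=True); p0=np.array([.21,-.642,.246])
Rt=Rn.from_matrix(np.c_[np.cross(uy,t),uy,t])
H=bar+.022*n+.001*t; pre=H-.12*t
print(H,pre,np.degrees((Rt*R0.inv()).magnitude()),Rt.as_euler('xyz',degrees=True))
cmd(p0,R0,pre,Rt); cmd(pre,Rt,H,Rt); print('via z .33')
E
```

```text
[0.53535345 0.172486   0.10137528] [0.51112939 0.09925398 0.19330062] 65.96989702094865 [-180.           40.         -108.30344482]
travel [0.6023, 1.4825, -0.1054] rot [0.3244, -0.3269, 0.5702]
travel [0.0484, 0.1465, -0.1839] rot [0.0, 0.0, 0.0]
via z .33
```

Emit:
arm_command --travel '[[0.05, 0.1, 0.12], [0.12, 0.2, 0.18], [0.2, 0.3, 0.2], [0.26, 0.4, 0.2], [0.32, 0.5, 0.2], [0.38, 0.6, 0.2], [0.44, 0.7, 0.2], [0.48, 0.8, 0.2], [0.5, 0.9, 0.2], [0.5, 1.0, 0.2], [0.5, 1.0, 0.2]]' --delta_rot '[[0.032, -0.033, 0.057], [0.065, -0.065, 0.114], [0.097, -0.098, 0.171], [0.13, -0.131, 0.228], [0.162, -0.163, 0.285], [0.195, -0.196, 0.342], [0.227, -0.229, 0.4], [0.26, -0.262, 0.456], [0.292, -0.294, 0.513], [0.3244, -0.3269, 0.5702], [0.3244, -0.3269, 0.5702]]' --grip 0 --newtons 20

```text
time_s: 1.48
tcp_pos: [0.4592, -0.1394, 0.3452]
eef_rot: [-180.0, 40.1, -108.2]
contact_force: [0.2, -0.9, 0.6]
gripper_width: 0.0005
gripper_force: 0.0
```

Emit:
arm_command --travel '[[0.03, 0.1, -0.06], [0.05, 0.2, -0.12], [0.075, 0.3, -0.18], [0.09, 0.4, -0.25], [0.102, 0.482, -0.305], [0.102, 0.482, -0.305], [0.102, 0.482, -0.305]]' --delta_rot '[[0, 0, 0], [0, 0, 0], [0, 0, 0], [0, 0, 0], [0, 0, 0], [0, 0, 0], [0, 0, 0]]'

```text
time_s: 2.35
tcp_pos: [0.5109, 0.0989, 0.1931]
eef_rot: [-179.9, 40.0, -108.3]
contact_force: [-0.4, -0.3, 1.0]
gripper_width: 0.0001
gripper_force: 0.0
```

```bash
python3 - <<'E'
from plant import r, viewer
import cv2, numpy as np
s=r.get_state(); print(s['tcp_pos'],s['joints'])
im=np.vstack([viewer.capture(n)['img'][a:a+240,b:b+320] for n,a,b in [('scene',60,320),('top',80,60)]])
cv2.imwrite('pics/pre.png',cv2.resize(im[:,:,::-1],None,fx=1.25,fy=1.25))
E
```

```text
[0.51089096 0.09892922 0.19312543] [  1.89362705   7.43062375 -18.67499492 -45.5788562  -57.48608006
   3.0872373 ]
```

View pics/pre.png

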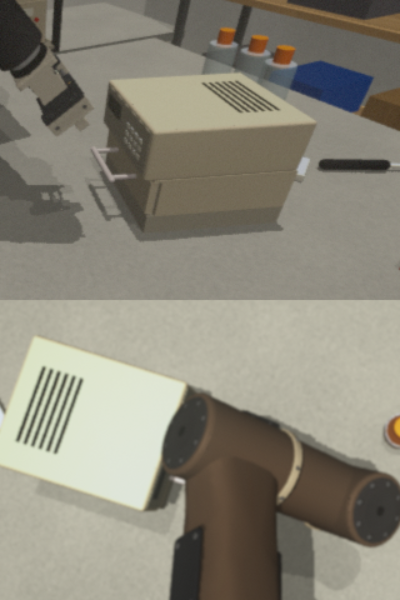

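The gripper leans toward the handle with its fingertips just above and in front of the bar, so I can insert.

Emit:
arm_command --travel '[[0.012, 0.037, -0.046], [0.024, 0.073, -0.092], [0.032, 0.098, -0.123], [0.037, 0.112, -0.14], [0.041, 0.124, -0.156], [0.045, 0.136, -0.17], [0.0484, 0.1465, -0.184], [0.0484, 0.1465, -0.184]]' --delta_rot '[[0, 0, 0], [0, 0, 0], [0, 0, 0], [0, 0, 0], [0, 0, 0], [0, 0, 0], [0, 0, 0], [0, 0, 0]]'

```text
time_s: 3.45
tcp_pos: [0.5346, 0.1729, 0.1005]
eef_rot: [-180.0, 40.0, -108.3]
contact_force: [-0.1, 0.0, -0.5]
gripper_width: 0.0003
gripper_force: 0.0
```

Emit:
arm_command --travel '[[-0.0025, -0.0076, 0], [-0.005, -0.0152, 0], [-0.0075, -0.0228, 0], [-0.0126, -0.038, 0], [-0.0188, -0.057, 0], [-0.0264, -0.0798, 0], [-0.0339, -0.1025, 0], [-0.0414, -0.1253, 0], [-0.049, -0.1481, 0], [-0.0565, -0.1709, 0], [-0.0641, -0.1937, 0], [-0.0716, -0.2165, 0], [-0.0791, -0.2393, 0], [-0.0867, -0.2621, 0], [-0.0929, -0.281, 0], [-0.098, -0.2962, 0], [-0.1005, -0.3038, 0], [-0.1005, -0.3038, 0]]' --delta_rot '[[0, 0, 0], [0, 0, 0], [0, 0, 0], [0, 0, 0], [0, 0, 0], [0, 0, 0], [0, 0, 0], [0, 0, 0], [0, 0, 0], [0, 0, 0], [0, 0, 0], [0, 0, 0], [0, 0, 0], [0, 0, 0], [0, 0, 0], [0, 0, 0], [0, 0, 0], [0, 0, 0]]'

```text
time_s: 5.7
tcp_pos: [0.4844, 0.0196, 0.101]
eef_rot: [-179.9, 40.0, -108.3]
contact_force: [0.7, 0.9, 2.2]
gripper_width: 0.0002
gripper_force: 0.9
```

Emit:
arm_command --travel '[[-0.0013, -0.0038, 0], [-0.0025, -0.0076, 0], [-0.0038, -0.0114, 0], [-0.005, -0.0152, 0]]' --delta_rot '[[0, 0, 0], [0, 0, 0], [0, 0, 0], [0, 0, 0]]'

```text
time_s: 6.2
tcp_pos: [0.4822, 0.0138, 0.1012]
eef_rot: [-179.9, 40.1, -108.3]
contact_force: [4.7, 9.6, 1.7]
gripper_width: 0.0007
gripper_force: 4.4
```

Emit:
arm_command --travel '[[-0.0006, -0.0019, 0], [-0.0013, -0.0038, 0]]' --delta_rot '[[0, 0, 0], [0, 0, 0]]'

```text
time_s: 6.45
tcp_pos: [0.4818, 0.0135, 0.1017]
eef_rot: [-180.0, 40.2, -108.4]
contact_force: [7.2, 14.0, 2.3]
gripper_width: 0.0003
gripper_force: 6.5
```

Emit:
arm_command --travel '[[0.0038, 0.0114, 0], [0.0038, 0.0114, 0], [-0.008, -0.025, 0.046], [-0.02, -0.062, 0.092], [-0.032, -0.1, 0.138], [-0.0446, -0.135, 0.184], [-0.055, -0.2, 0.25], [-0.07, -0.3, 0.32], [-0.08, -0.4, 0.4], [-0.1, -0.5, 0.4], [-0.11, -0.6, 0.4], [-0.126, -0.7, 0.4], [-0.126, -0.733, 0.4], [-0.126, -0.733, 0.4]]' --delta_rot '[[0, 0, 0], [0, 0, 0], [0, 0, 0], [0, 0, 0], [0, 0, 0], [0, 0, 0], [-0.07, 0.023, 0], [-0.14, 0.047, 0], [-0.21, 0.07, 0], [-0.28, 0.093, 0], [-0.35, 0.116, 0], [-0.422, 0.1396, 0], [-0.422, 0.1396, 0], [-0.422, 0.1396, 0]]' --grip 0.8

```text
time_s: 8.2
tcp_pos: [0.4182, -0.3553, 0.3003]
eef_rot: [-180.0, 0.1, -108.4]
contact_force: [-0.0, 0.6, 0.2]
gripper_width: 0.0702
gripper_force: 0.0
```

```bash
python3 - <<'E'
from plant import r, viewer
from h import *
s=r.get_state(); print(s['tcp_pos'],s['eef_rot'],s['joints'].round(1) if hasattr(s['joints'],'round') else s['joints'])
a=viewer.capture('scene')['img'][60:260,330:590];b=viewer.capture('top')['img'][90:290,20:280]
im=np.vstack([cv2.resize(x[:,:,::-1],(780,300),interpolation=cv2.INTER_CUBIC) for x in (a,b)])
cv2.imwrite('pics/open.png',im)
q=[[-.05-.165,y,.088] for y in(-.06,.06)]+[[-.05-.165+.1165,.0535,.051]]
print(P('scene',U2W(p,q)),P('top',U2W(p,q)))
E
```

```text
[ 0.41817411 -0.35531592  0.30033593] [-1.79992749e+02  1.48710916e-01 -1.08377550e+02] [-20.    6.8 -10.3  -0.2 -72.9   1.7]
[[342.7758873  208.52771625]
 [335.01365798 183.0477593 ]
 [377.87882769 193.28994754]] [[289.02771273 202.83745974]
 [273.79951023 249.73202791]
 [231.78329918 233.05749236]]
```

View pics/open.png

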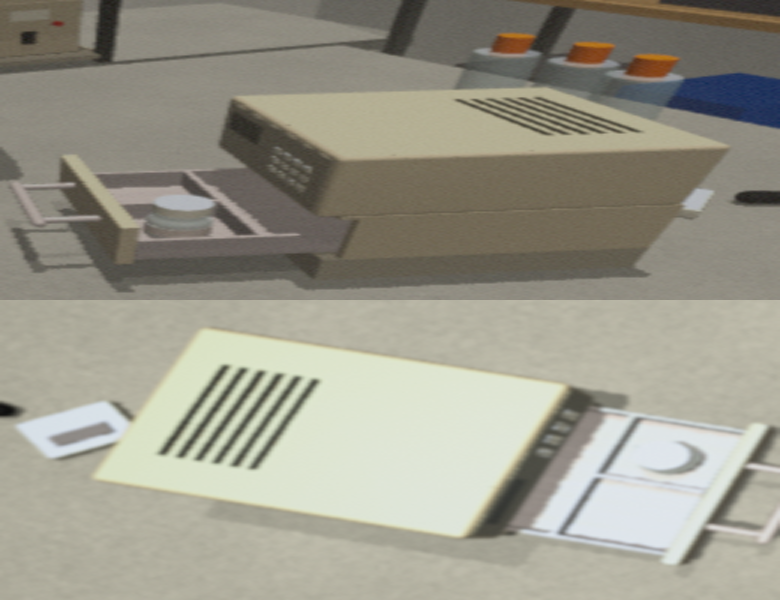

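The drawer's bar ends match the prediction for the stop (scene 334,182 and 344,208), the jar stands, and the empty bay's centre is near top pixel (231,232). Next I'll grasp the bottle cap.

Emit:
arm_command --travel '[[0, 0, -0.08], [0, 0, -0.16], [0, 0, -0.22], [0, 0, -0.26], [0, 0, -0.29], [0, 0, -0.31], [0, 0, -0.322], [0, 0, -0.322], [0, 0, -0.322]]' --delta_rot '[[0, 0, 0], [0, 0, 0], [0, 0, 0], [0, 0, 0], [0, 0, 0], [0, 0, 0], [0, 0, 0], [0, 0, 0], [0, 0, 0]]'

```text
time_s: 9.43
tcp_pos: [0.4188, -0.3554, 0.1406]
eef_rot: [-179.9, -0.0, -108.3]
contact_force: [0.1, 0.0, -0.3]
gripper_width: 0.0699
gripper_force: 0.0
```

Emit:
arm_command --travel '[[0, 0, 0], [0, 0, 0], [0, 0, 0], [0, 0, 0], [0, 0, 0], [0, 0, 0]]' --delta_rot '[[0, 0, 0], [0, 0, 0], [0, 0, 0], [0, 0, 0], [0, 0, 0], [0, 0, 0]]' --grip 0 --newtons 25

```text
time_s: 10.18
tcp_pos: [0.4186, -0.3553, 0.1402]
eef_rot: [-179.9, -0.0, -108.3]
contact_force: [0.8, 0.4, 1.0]
gripper_width: 0.0431
gripper_force: 25.0
```

Emit:
arm_command --travel '[[0, 0, 0.02], [0, 0, 0.06], [0, 0, 0.12], [0, 0, 0.2], [0, 0.02, 0.28], [0, 0.06, 0.34], [0, 0.12, 0.36], [0.01, 0.2, 0.36], [0.02, 0.29, 0.36], [0.03, 0.38, 0.36], [0.04, 0.47, 0.36], [0.05, 0.56, 0.36], [0.06, 0.65, 0.36], [0.07, 0.74, 0.36], [0.08, 0.83, 0.36], [0.086, 0.9, 0.36], [0.09, 0.95, 0.36], [0.092, 0.971, 0.36], [0.092, 0.971, 0.36], [0.092, 0.971, 0.36]]' --delta_rot '[[0, 0, 0], [0, 0, 0], [0, 0, 0], [0, 0, 0], [0, 0, 0], [0, 0, 0], [0, 0, 0], [0, 0, 0], [0, 0, 0], [0, 0, 0], [0, 0, 0], [0, 0, 0], [0, 0, 0], [0, 0, 0], [0, 0, 0], [0, 0, 0], [0, 0, 0], [0, 0, 0], [0, 0, 0], [0, 0, 0]]'

```text
time_s: 12.68
tcp_pos: [0.4641, 0.1294, 0.32]
eef_rot: [-179.9, -0.0, -108.3]
contact_force: [0.4, -1.2, -4.5]
gripper_width: 0.0438
gripper_force: 25.0
```

```bash
python3 - <<'E'
from plant import r, viewer
from h import *
s=r.get_state(); print(s['tcp_pos'],s['eef_rot'],s['contact_force'],s['gripper_width'])
c=viewer.capture('scene')['img'];w=viewer.capture('wrist')['img']
im=np.vstack([cv2.resize(c[40:290,280:600,::-1],(480,300),interpolation=cv2.INTER_CUBIC),cv2.resize(w[:,:,::-1],(480,300))])
cv2.imwrite('pics/carry.png',im)
E
```

```text
[0.46411799 0.12942658 0.32002818] [-1.79937505e+02 -2.66435884e-02 -1.08330331e+02] [ 0.41117821 -1.18237651 -4.50464973] 0.04380471503114421
```

View pics/carry.png

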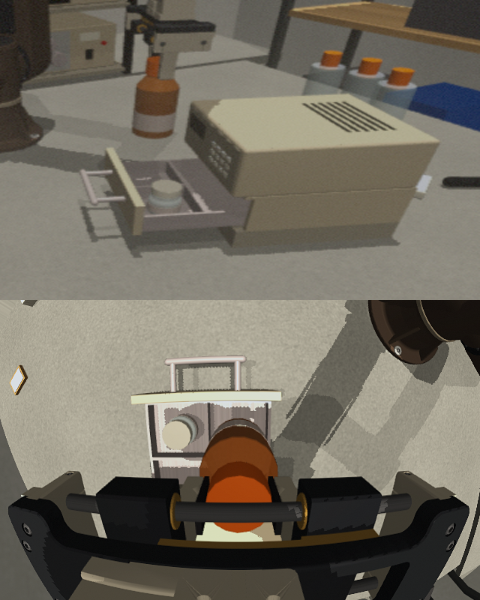

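The bottle hangs upright over the empty bay with the jar beside it. I'll lower it slowly and watch the force.

Emit:
arm_command --travel '[[0.0015, 0.001, -0.04], [0.0015, 0.001, -0.09], [0.0015, 0.001, -0.14], [0.0015, 0.001, -0.18], [0.0015, 0.001, -0.205], [0.0015, 0.001, -0.22], [0.0015, 0.001, -0.232], [0.0015, 0.001, -0.242], [0.0015, 0.001, -0.25], [0.0015, 0.001, -0.25]]' --delta_rot '[[0, 0, 0], [0, 0, 0], [0, 0, 0], [0, 0, 0], [0, 0, 0], [0, 0, 0], [0, 0, 0], [0, 0, 0], [0, 0, 0], [0, 0, 0]]'

```text
time_s: 14.02
tcp_pos: [0.4651, 0.1307, 0.1949]
eef_rot: [-179.9, -0.0, -108.3]
contact_force: [0.4, -0.1, -5.9]
gripper_width: 0.0439
gripper_force: 25.0
```

Emit:
arm_command --travel '[[0, 0, -0.002], [0, 0, -0.004], [0, 0, -0.004]]' --delta_rot '[[0, 0, 0], [0, 0, 0], [0, 0, 0]]'

```text
time_s: 14.4
tcp_pos: [0.4651, 0.1307, 0.1931]
eef_rot: [-179.9, 0.0, -108.3]
contact_force: [-0.5, -0.6, -4.6]
gripper_width: 0.0435
gripper_force: 25.0
```

Emit:
arm_command --travel '[[0, 0, -0.002], [0, 0, -0.004], [0, 0, -0.004]]' --delta_rot '[[0, 0, 0], [0, 0, 0], [0, 0, 0]]'

```text
time_s: 14.78
tcp_pos: [0.4653, 0.1308, 0.1912]
eef_rot: [-179.9, 0.0, -108.3]
contact_force: [0.4, 0.7, -3.2]
gripper_width: 0.0431
gripper_force: 25.0
```

Emit:
arm_command --travel '[[0, 0, -0.001], [0, 0, -0.002], [0, 0, -0.002]]' --delta_rot '[[0, 0, 0], [0, 0, 0], [0, 0, 0]]'

```text
time_s: 15.15
tcp_pos: [0.4656, 0.1308, 0.1911]
eef_rot: [-179.9, 0.0, -108.3]
contact_force: [-2.7, -1.0, 6.6]
gripper_width: 0.0436
gripper_force: 25.0
```

Emit:
arm_command --travel '[[0, 0, 0], [0, 0, 0], [0, 0, 0], [0, 0, 0]]' --delta_rot '[[0, 0, 0], [0, 0, 0], [0, 0, 0], [0, 0, 0]]' --grip 0.75

```text
time_s: 15.65
tcp_pos: [0.4652, 0.1308, 0.19]
eef_rot: [-179.9, -0.0, -108.3]
contact_force: [-0.1, -0.1, -0.4]
gripper_width: 0.0654
gripper_force: 0.0
```

Emit:
arm_command --travel '[[0, 0, 0.02], [0, 0, 0.06], [0, 0, 0.12], [0, 0, 0.2], [-0.02, -0.1, 0.3], [-0.03, -0.2, 0.35], [-0.03, -0.3, 0.35], [-0.03, -0.4, 0.35], [-0.03, -0.5, 0.35], [-0.03, -0.5, 0.35], [-0.03, -0.5, 0.35]]' --delta_rot '[[0, 0, 0], [0, 0, 0], [0, 0, 0], [0, 0, 0], [0, 0, 0], [0, 0, 0], [0, 0, 0], [0, 0, 0], [0, 0, 0], [0, 0, 0], [0, 0, 0]]'

```text
time_s: 17.02
tcp_pos: [0.4501, -0.1194, 0.3655]
eef_rot: [-179.9, 0.0, -108.4]
contact_force: [-0.0, 0.1, 0.8]
gripper_width: 0.0658
gripper_force: 0.0
```

```bash
python3 - <<'E'
from plant import r, viewer
from h import *
s=r.get_state(); print(s['tcp_pos'],s['contact_force'],s['gripper_width'])
c=viewer.capture('scene')['img'];w=viewer.capture('top')['img']
im=np.vstack([cv2.resize(x[:,:,::-1],(480,300)) for x in (c,w)])
cv2.imwrite('pics/end.png',im)
b=U2W(p,[-.0985,.0535,.201]); print('cap top expected',P('scene',b)*.75,P('top',b)*.75+[0,300])
E
```

```text
[ 0.45006829 -0.11938908  0.3654824 ] [-0.00466253  0.05944786  0.78836185] 0.06581805267412473
cap top expected [[287.27260121 106.21950744]] [[165.02775461 473.40049247]]
```

View pics/end.png

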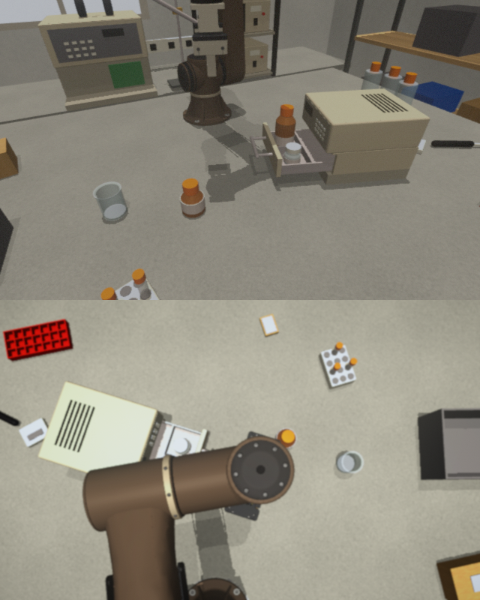

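The bottle stands upright in the bay with its cap top at about (287,106), exactly where expected. The drawer is out, the jar stands, the beaker and short bottle are untouched, and the robot is clear.

```bash
python3 -c "
from plant import close_job
print(close_job())"
```

```text
the job is handed in; nothing more can be done
None
```

The job is handed in at about 17 s of the 56 s allowed: the drawer is out at its stop and the tall bottle stands upright in the front bay beside the jar, with the short bottle and beaker untouched in the final pictures; `close_job()` returned no verdict.

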